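# Check the gap of a dough press with a taper gauge

## Robot

A 6-joint arm with a two-finger parallel gripper is mounted at the origin on a cart in front of the work surface, level with it; the furniture and walls round the work are solid. World frame = base frame: x ahead of the robot, y to its left, z up, the work surface at z = 0. Lengths are in mm, angles in rad, forces in N, time in s.
With the tool pointing down it reaches from about 300 to 775 mm from the base axis. Payload 14.6 kg.
Tool frame: the origin (TCP) lies midway between the tips of the shut fingers; the grasp point (between the pads) lies 19 mm behind it; x points along the fingers, y is the direction in which the jaws open and shut, and the axes are right-handed (so a half turn about x gives the same grasp; the last joint's range is limited). The gripper opens to 94 mm and grips with 3 to 60 N. Pads are 16 mm wide; open, the fingers measure 119 mm over their backs; the gripper's body (75 mm by 177 mm) begins 78 mm behind the grasp point.
Start: joints at [-1.251, 0.3, 1.521, -0, 1.321, -0.067], TCP at [207.467, -509.359, 205.446] pointing down, gripper open.
Joint ranges: [-3.03, 3.03], [-0.79, 2.21], [0.23, 2.52], [-1.04, 4.18], [0, 3.07], [-2.55, 2.55]. Speed limits (rad/s): [2.22, 2.22, 2.57, 3.14, 3.14, 3.14].

## Interface

Orientations are given as [roll, pitch, yaw] about the fixed x, y, z axes, in that order (R = Rz(yaw) Ry(pitch) Rx(roll)).
In Python, from workcell import env, effector, imaging, readout gives the robot as it stands. Calls block until the motion is done:
- env.movep(position, orientation): joint-space move of the TCP to a pose.
- env.move_linear(position, max_speed=150, rot=None, threshold=None): straight line of the TCP; rot=None keeps the orientation; max_speed is the mean speed in mm/s. With threshold (N) it stops when the force on the tool has changed by that much, and returns True; else False.
- env.move_joints(angles): joint-space move.
- effector.open_gripper() and effector.clamp(force=None): open the fingers fully, or close them until they stop; force is the grip in N (None keeps the last).
- env.wait(seconds).
- env.ik(position, orientation): joint angles nearest the present ones, or None.
- imaging.camera(name): name is "scene" or "side" or "wrist"; returns a dict with "color" (384x512x3 uint8, red, green, blue), "range_z" (384x512 float32, mm along the optical axis (not along the pixel's ray), 0 where there is no reading), "camera_matrix" (3x3 intrinsics, pixels), "R" (3x3) and "t" (3): a world point X has camera coordinates R X + t; the wrist camera has in their place "mount" (4x4, takes a point from camera to tool coordinates, whose origin is the TCP and whose axes are the tool frame's). Camera axes: x right, y down, z forward; pixel columns grow to the right and rows downward; lengths in mm; the calibration is good to about 2 mm. A picture is of the moment at which its call begins: read the wrist's pose just before it.
A pose or a line that the arm cannot do raises env.IKError and nothing moves.
- env.job_done(): hands the job in, once; it reports no verdict.
Readings, each from a call of its own:
- readout.get_time_s(): time.
- readout.get_joint_pos(): joint angles.
- readout.get_dq(): joint speeds.
- readout.get_effort(): joint torques, N m.
- readout.get_ee_pos(): TCP position.
- readout.get_tcp_rot(): TCP orientation.
- readout.get_wrist_force(): force on the tool from outside, world axes, zero at the start.
- readout.get_torque(): the same for the moment, N m.
- readout.get_finger_gap(): finger opening in mm.
Only numpy, scipy, OpenCV 4.12 (cv2) and the standard library are available. Lean on these libraries where they do the work, as an engineer would, in place of code of your own. Each camera call takes 0.05 s, during which the arm holds its last target.

## Task

The dough press is set up again after cleaning and its gap must be checked: first swing the side lever fully down to close the press, then take the taper gauge by its handle, lay the blade flat on the lower plate and slide it straight in under the middle of the upper plate's front edge until it drags snugly between the two plates. Do not drive it in so hard that the sprung upper plate is jacked up by more than 3 mm, and leave the other things on the worktop where they are. Finish while still holding the gauge by its handle at that depth, so that I can read its scale.

Things in the scene. Friction and masses are not known exactly. Their poses are not given: they have to be found in the camera images.
- press: Bench dough press, fixed, white cast  base 265 mm long, 200 mm wide in front, 28 mm high, rear column, head 120 mm wide, 200 mm high. Origin on the worktop under the common centre of its two round plates; x runs from the open front (robot side) to the column, y to its left, where the lever is, z up. The column begins 123 mm behind the origin, the base 95 mm in front of it.
- lower_plate: Lower plate of the press: fixed round aluminium disc, 240 mm across, 12 mm thick, on a height screw. Origin at the centre of its TOP face, 48.5 to 52 mm above the worktop. It stands out 30 mm in front of the upper plate, so a blade can be laid on it there.
- upper_plate: Upper plate of the press: aluminium disc, 180 mm across, 13 mm thick. Origin at the centre of its UNDERSIDE: 82 mm above the worktop with the press open, 56 mm closed, a gap of 4 to 7.5 mm over the lower plate. It hangs on springs: a thing wedged under it must lift its 5 N weight and 3 N more for each mm (8 mm at most). Plates and blade: dry metal, friction about 0.6.
- press_front (a point): Fixed point of the press: where the middle of the front edge of the upper plate's underside is when the press is closed (90 mm in front of the press's origin, 56 mm above the worktop). Axes as the press's: x points straight into the gap.
- lever (a joint): Angle of the press's side lever, rad: 0 fully up (press open), 0.9 fully down at its stop (press closed). It moves the upper plate down 29 mm per rad, needs a few N at the grip and stays where it is left.
- lever_hinge (a point): Point on the lever's pivot line (which lies along the press's y): 60 mm behind and 135 mm left of the press's origin, 165 mm above the worktop.
- lever_grip (a point): Middle of the lever's grip, a black level bar 25 mm thick, 85 mm long, parallel to the press's y, 170 mm from the pivot line, 55 mm left of point lever_hinge. The lever points to the press's front, 0.73 rad above level at joint 0, 0.17 rad below at 0.9: the grip swings down on that arc from 278 to 136 mm above the worktop. It can be pushed down from above.
- gauge: Taper gauge, 190 mm long, flat on the worktop; 0.12 kg. Origin on its flat underside beneath the grip; x to the tip, z up. Black handle 18 wide, 20 tall, from x -70 to +30 mm; then a steel wedge blade 22 mm wide, x 30 to 120 mm, with engraved lines; its top slopes from 11 mm at the handle to 2 mm at the tip (1 in 10): in a gap of g mm it meets the upper plate with (g - 2) x 10 mm under it.
- gauge_tip (a point): Underside of the gauge's blade at the middle of its tip, 120 mm ahead of the gauge's origin; axes as the gauge's.
- clear_tub: clear round deli tub with lid, 127 x 139 x 99 mm, standing; bystander; origin at its foot
- pizza_cutter: wheel cutter with black handle lying on its side, 96 x 235 x 24 mm; bystander; origin at the middle of its underside
- bottle_yellow_cap: squeeze bottle with yellow nozzle, 63 mm wide, 219 mm tall, standing; bystander; origin at its foot

How it is judged (in metres and radians):
On the way, in this order (a step that is already met when the one before it is completed fails the run):
1. the side lever is fully down and the press closed (value of joint lever above 0.85 rad), for 0.2 s.
2. the gauge is lifted by its handle (height (world z) of gauge above 0.03 m and contact force between the fingers and gauge above 2 N), for 0.2 s.
3. the blade's tip is under the middle of the upper plate's front edge, straight and flat on the lower plate (x of gauge_tip in the frame of press_front above 0.005 m and contact force between gauge and lower_plate above 0.1 N and y of gauge_tip in the frame of press_front between -0.015 and 0.015 m and angle between the x axis of gauge and the x axis of press, either way round below 0.14 rad and angle between gauge's own z axis and vertical below 0.1 rad), for 0.1 s.
At the end, for the whole second after the job is handed in: Lever within 0.05 rad of its lower stop; gauge held by the fingers (over 3 N), still, pressing over 1.5 N on the upper and 0.5 N on the lower plate; tip 10 to 85 mm in, within 15 mm of the middle, 0.14 rad of straight, 0.1 rad of flat; upper plate raised under 3 mm (value of joint lever above 0.85 rad and contact force between gauge and upper_plate above 1.5 N and contact force between gauge and lower_plate above 0.5 N and contact force between the fingers and gauge above 3 N and z of upper_plate in the frame of press_front below 0.003 m and x of gauge_tip in the frame of press_front between 0.01 and 0.085 m and y of gauge_tip in the frame of press_front between -0.015 and 0.015 m and angle between the x axis of gauge and the x axis of press, either way round below 0.14 rad and angle between gauge's own z axis and vertical below 0.1 rad and height (world z) of gauge above 0.035 m and linear speed of gauge below 0.01 m/s); the arm keeps its last pose, push and grip.
It fails at once if the gauge is forced against the upper plate with more than 30 N or jacks it up by more than 3.5 mm (contact force between gauge and upper_plate above 30 N or (value of joint lever above 0.88 rad and contact force between gauge and upper_plate above 0.5 N and z of upper_plate in the frame of press_front above 0.0035 m)).
It fails at once if another thing on the worktop is shifted by more than 3 cm (distance of any of clear_tub, pizza_cutter, bottle_yellow_cap from where it was at the start of the episode above 0.03 m).
It also fails if it takes over 64 s, if anything falls off the work surface, if the arm or the gripper's body presses on something with over 40 N, if the wrist force passes 120 N, or if a joint passes its speed limit or range.

## Working session

There is one attempt and no reset: what is moved stays moved. The work goes in short steps, each a Python script; the robot and the scene stay as the last script left them, time stands still between calls to the robot, and variables do not carry over. Pictures are saved under pics/ and viewed, and the job is handed in when it is done.

```bash
ls; mkdir -p pics
python3 - <<'E'
from workcell import env, effector, imaging, readout
import cv2,numpy as np
for n in ["scene","side","wrist"]:
    c=imaging.camera(n); cv2.imwrite(f"pics/{n}0.png",c["color"][:,:,::-1]); np.savez(f"{n}0.npz",**c)
    if n!="wrist": print(n,(-c["R"].T@c["t"]).round(),c["R"][2].round(2))
    else: print(c["mount"])
print(readout.get_time_s(),readout.get_tcp_rot(),readout.get_ee_pos(),readout.get_wrist_force())
E
```

```text
pics
scene [ 175.  875. 1406.] [ 0.28 -0.57 -0.77]
side [ 522. -979.  655.] [ 0.08  0.9  -0.43]
[[-5.57455658e-04 -2.36264506e-01  9.71688619e-01 -1.79217184e+02]
 [ 9.99999799e-01 -4.25044674e-04  4.70348800e-04 -1.60957096e+00]
 [ 3.01884345e-04  9.71688686e-01  2.36264695e-01 -6.95769259e+01]
 [ 0.00000000e+00  0.00000000e+00  0.00000000e+00  1.00000000e+00]]
0.15 [-1.63588074  1.56995807  1.89248281] [ 207.39035875 -509.19607531  205.04522903] [ 0.53141193  0.16008486 -0.39008333]
```

View pics/scene0.png

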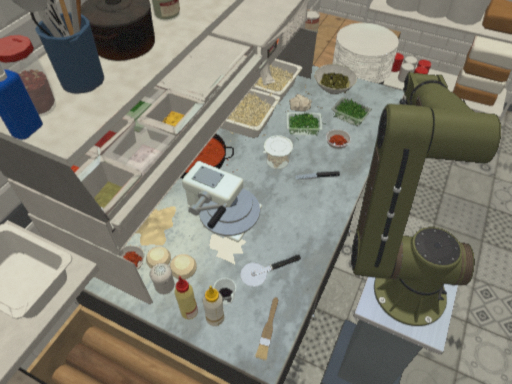

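View pics/side0.png

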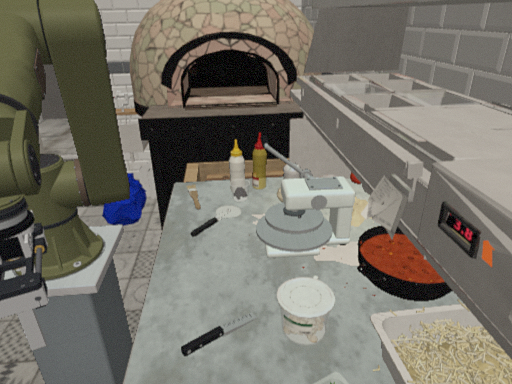

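View pics/wrist0.png

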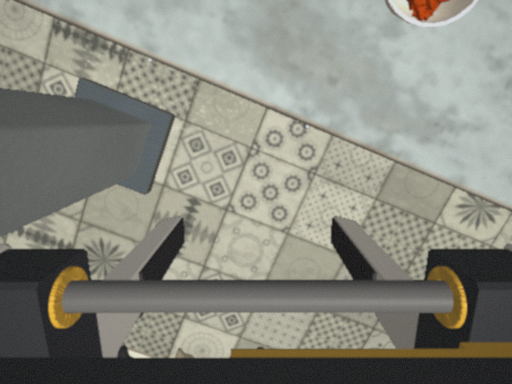

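```bash
cat > h.py <<'E'
import numpy as np,cv2
def cloud(c):
    K=c["camera_matrix"];z=c["range_z"].astype(float)
    v,u=np.mgrid[:z.shape[0],:z.shape[1]]
    P=np.stack([(u-K[0,2])/K[0,0]*z,(v-K[1,2])/K[1,1]*z,z],-1)
    W=(P-c["t"])@c["R"]   # R^T(P-t)
    W[z==0]=np.nan
    return W
def ray(c,u,v,h):
    K=c["camera_matrix"];d=c["R"].T@np.array([(u-K[0,2])/K[0,0],(v-K[1,2])/K[1,1],1]);o=-c["R"].T@c["t"]
    return o+d*(h-o[2])/d[2]
def proj(c,X):
    p=c["R"]@np.asarray(X,float)+c["t"];p=c["camera_matrix"]@p;return p[:2]/p[2]
E
python3 - <<'E'
from h import *
s=dict(np.load("scene0.npz"));d=dict(np.load("side0.npz"))
for n,c,pts in [("scene",s,[(338,173),(318,175),(300,178),(278,150),(213,300),(285,265),(210,185),(240,210),(218,216)]),("side",d,[(185,350),(203,341),(222,331),(255,316),(305,295),(237,170),(205,227),(295,225),(270,150),(290,165),(320,190)])]:
    W=cloud(c)
    for u,v in pts: print(n,u,v,W[v,u].round(),ray(c,u,v,10).round())
def crop(n,x0,x1,y0,y1,f,o):
    im=cv2.imread(f"pics/{n}.png")[y0:y1,x0:x1];cv2.imwrite(f"pics/{o}.png",cv2.resize(im,None,fx=f,fy=f,interpolation=cv2.INTER_CUBIC))
crop("scene0",170,350,130,260,4,"sc_crop");crop("side0",170,370,130,370,2.5,"sd_crop")
E
```

```text
scene 338 173 [nan nan nan] [ 409. -416.   10.]
scene 318 175 [ 481. -364.   12.] [ 482. -366.   10.]
scene 300 178 [ 545. -318.    7.] [ 544. -316.   10.]
scene 278 150 [ 667. -351.   92.] [ 698. -428.   10.]
scene 213 300 [550. 397. 167.] [597. 336.  10.]
scene 285 265 [433.  93.  -2.] [431. 100.  10.]
scene 210 185 [775.  21. 197.] [ 868. -111.   10.]
scene 240 210 [664.   3.  91.] [694. -50.  10.]
scene 218 216 [644. 183. 283.] [758.  15.  10.]
side 185 350 [ 415. -420.   17.] [ 413. -413.   10.]
side 203 341 [ 452. -400.   18.] [ 451. -393.   10.]
side 222 331 [ 493. -372.   12.] [ 493. -370.   10.]
side 255 316 [ 572. -321.   -3.] [ 571. -333.   10.]
side 305 295 [ 680. -368.   94.] [ 704. -276.   10.]
side 237 170 [565. 351. 101.] [572. 570.  10.]
side 205 227 [441.  79.  14.] [441.  86.  10.]
side 295 225 [715. -71.  92.] [744.  61.  10.]
side 270 150 [666. 117. 261.] [758. 818.  10.]
side 290 165 [731. 114. 208.] [824. 597.  10.]
side 320 190 [789. -52. 193.] [895. 315.  10.]
```

View pics/sc_crop.png

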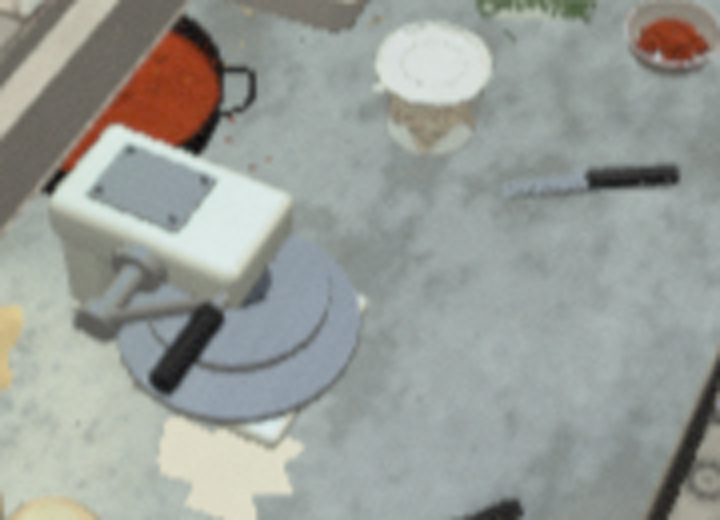

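View pics/sd_crop.png

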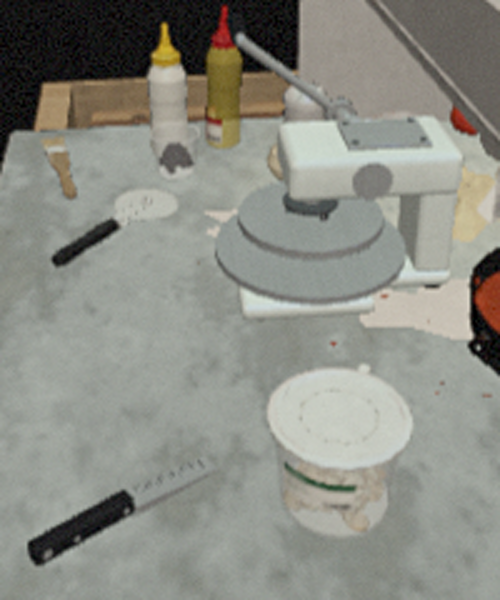

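Run:
```python
from h import *
from scipy.optimize import least_squares
s=dict(np.load("scene0.npz"));d=dict(np.load("side0.npz"))
for n,c in [("scene",s),("side",d)]:
    W=cloud(c);x,y,z=W[...,0],W[...,1],W[...,2]
    reg=(x>500)&(x<950)&(y>-250)&(y<250)
    H=reg&(z>185)&(z<215)&(np.abs(y)<130)
    m=H.astype(np.uint8);nn,l,st,_=cv2.connectedComponentsWithStats(m);k=1+st[1:,4].argmax();H=l==k
    P=W[H];P=P[np.abs(P[:,2]-np.median(P[:,2]))<6]; r=cv2.minAreaRect(P[:,:2].astype(np.float32)); print(n,"head",len(P),np.median(P[:,2]),r, cv2.boxPoints(r).round().tolist())
    for nm,h0,h1,R in [("upper",88,101,90),("lower",43,57,120)]:
        M=reg&(z>h0)&(z<h1)&(x>550)&(x<870)&(np.abs(y)<170); P=W[M];
        hull=cv2.convexHull(P[:,:2].astype(np.float32))[:,0]
        f=least_squares(lambda p:np.hypot(hull[:,0]-p[0],hull[:,1]-p[1])-R,[735,0],loss="soft_l1",f_scale=3)
        print(nm,len(P),np.median(P[:,2]),f.x, np.abs(f.fun).round(1).tolist())
    # black
    g=c["color"].max(-1)<60
    B=g&(x>380)&(x<620)&(y>-480)&(y<-250)&(z<40); P=W[B]
    r=cv2.minAreaRect(P[:,:2].astype(np.float32));print("handle",len(P),np.median(P[:,2]),r)
    G=g&(z>230)&(x>550)&(x<780)&(y>0)&(y<300);P=W[G];print("grip",len(P),P.mean(0) if len(P) else 0); 
    if len(P)>5: print(P.min(0),P.max(0),np.linalg.svd(P-P.mean(0))[2][0])
```

```text
scene head 1108 193.93794830999747 ((784.9269409179688, -3.4772491455078125), (138.294189453125, 202.81097412109375), 89.94459533691406) [[683.0, -73.0], [886.0, -73.0], [886.0, 66.0], [684.0, 66.0]]
upper 626 93.48778039808636 [721.84414071  -9.72332267] [61.2, 59.7, 1.9, 1.1, 1.9, 2.3, 2.0, 2.2, 0.7, 0.0, 0.4, 0.4, 0.2, 0.1, 0.6, 2.4, 3.5, 2.6, 59.0]
lower 821 49.83323301849328 [720.83165242 -10.63476274] [33.4, 0.7, 1.8, 2.0, 1.9, 0.8, 0.3, 0.2, 3.9, 0.1, 0.2, 0.6, 0.9, 1.8, 1.8, 1.6, 1.8, 0.1, 0.2, 1.0, 1.1, 2.0, 2.7, 2.7, 0.4, 0.9, 1.2, 0.3, 1.6]
handle 59 15.12011190766692 ((443.7189025878906, -385.87701416015625), (86.50355529785156, 16.26036834716797), 34.77568435668945)
grip 145 [649.33778501 186.52119214 279.73998256]
[639.99456625 143.80583912 263.06177694] [660.21876547 223.18424936 287.44860887] [-0.03564632 -0.9985098   0.04132213]
side head 1129 193.0096311015222 ((788.8824462890625, -8.174522399902344), (138.11138916015625, 199.6636962890625), 88.29852294921875) [[687.0, -74.0], [887.0, -80.0], [891.0, 58.0], [691.0, 64.0]]
upper 1086 92.23118898584869 [725.3507643  -12.98223586] [61.9, 33.5, 0.1, 0.2, 0.8, 0.8, 1.5, 0.6, 2.0, 1.5, 2.1, 1.7, 2.0, 2.6, 0.9, 0.1, 0.6, 0.5, 1.1, 0.8, 1.3, 1.3, 1.3, 0.7, 56.3, 62.3, 62.1]
lower 1435 49.009449280973655 [724.29105033 -13.26978696] [33.4, 8.1, 2.9, 2.1, 0.8, 0.0, 0.3, 0.4, 1.7, 0.5, 0.8, 0.8, 1.6, 0.2, 0.2, 0.4, 0.2, 0.1, 0.2, 0.7, 0.3, 0.9, 1.4, 0.1, 34.2]
handle 410 17.736925723191412 ((449.4820251464844, -393.6530456542969), (97.76512145996094, 18.34113311767578), 31.07644271850586)
grip 67 [655.26833726 166.84193937 277.23255967]
[643.21901359 116.32849449 235.21131786] [689.14229708 216.11898768 284.09043125] [ 0.07896313 -0.97779532 -0.19411628]
```

Run:
```python
from workcell import env, effector, imaging, readout
import numpy as np
from h import *
pi=np.pi
q=env.ik([652,176,330],[0,pi/2,pi]);print(q)
q=env.ik([615,176,148],[0,pi/2,pi]);print(q)
for a in [.57,pi+.57]: print(a,env.ik([450,-392,60],[0,pi/2,a]))
for a in [0,pi]: print(a,env.ik([540,-10,45],[0,pi/2,a]))
effector.clamp(10)
p=readout.get_ee_pos();env.move_linear([p[0],p[1],340],max_speed=200)
env.movep([652,176,335],[0,pi/2,pi])
print(readout.get_ee_pos(),readout.get_tcp_rot(),readout.get_wrist_force(),readout.get_time_s())
T=np.array(readout.get_ee_pos())
c=imaging.camera("wrist");cv2.imwrite("pics/w1.png",c["color"][:,:,::-1])
c=imaging.camera("side");cv2.imwrite("pics/s1.png",c["color"][:,:,::-1])
```

```text
[0.20943292 0.56027682 0.87464971 0.         1.70666612 1.78022925]
[0.22148248 0.54694356 1.30840724 0.         1.28624185 1.79227881]
0.57 None
3.711592653589793 [-7.77989317e-01  5.53971123e-01  1.51920309e+00 -4.44089210e-16
  1.06841844e+00  2.22807010e-01]
0 [-8.63345352e-02  4.66830344e-01  1.69803547e+00 -4.44089210e-16
  9.76726844e-01 -1.65713086e+00]
3.141592653589793 [-8.63345352e-02  4.66830344e-01  1.69803547e+00 -4.44089210e-16
  9.76726844e-01  1.48446179e+00]
[652.16996016 175.21769909 335.05218454] [ 2.6737567   1.57070805 -0.46876245] [-0.35113781 -0.21169683 -0.38185062] 5.2667
```

View pics/w1.png

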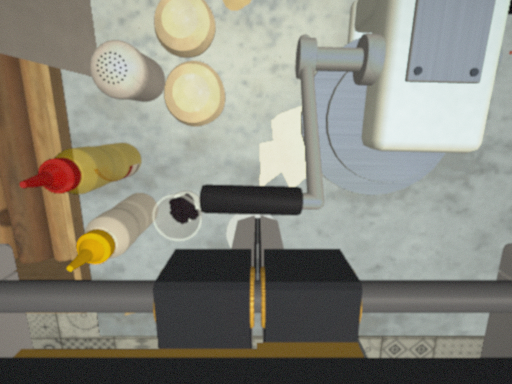

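View pics/s1.png

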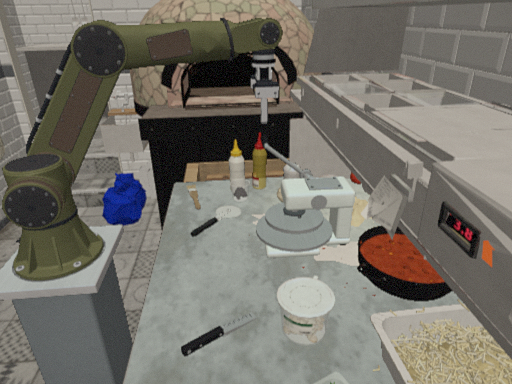

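```bash
cat >> h.py <<'E'
from scipy.spatial.transform import Rotation as Ro
def wcam(c,pos,rpy):
    """give wrist camera dict world R,t"""
    T=np.eye(4);T[:3,:3]=Ro.from_euler('xyz',rpy).as_matrix();T[:3,3]=pos
    M=T@c["mount"];c=dict(c);c["R"]=M[:3,:3].T;c["t"]=-M[:3,:3].T@M[:3,3];return c
E
python3 - <<'E'
from workcell import env, effector, imaging, readout
from h import *
p,r=readout.get_ee_pos(),readout.get_tcp_rot()
c=wcam(imaging.camera("wrist"),p,r);np.savez("w1.npz",**c)
W=cloud(c);x,y,z=W[...,0],W[...,1],W[...,2]
m=(c["color"].max(-1)<60);m[218:]=0
m&=(np.mgrid[:384,:512][1]<305)&(np.mgrid[:384,:512][1]>195)&(np.mgrid[:384,:512][0]>175)
P=W[m];P=P[~np.isnan(P[:,0])];P=P[P[:,2]>200]
print(len(P),np.median(P,0),P.min(0),P.max(0));r=cv2.minAreaRect(P[:,:2].astype(np.float32));print(r)
M=(z>43)&(z<57)&(x>550)&(x<870)&(np.abs(y)<170);print(M.sum(),np.median(z[M]))
M=(z>150)&(z<210)&(x>600)&(y<80);P=W[M];print(len(P),np.median(P[:,2]),P.min(0),P.max(0))
v,u=np.where((z>188)&(z<206)&(y<80))
# left edge of head per row
for row in range(10,150,15):
    i=u[v==row]
    if len(i): print(row,W[row,i.min()].round(1),W[row,i.max()].round(1))
E
```

```text
2613 [659.04382169 183.02437374 282.63585039] [645.99053906 141.35024124 272.38249362] [668.31298817 222.91182861 286.08004778]
((657.2413330078125, 182.22669982910156), (81.50399017333984, 21.42656707763672), 88.51493835449219)
3105 50.522085690367184
20127 194.1957205327515 [685.15703878 -74.03549641 150.03763371] [848.1767317   79.99965269 202.76371685]
10 [826.2  45.3 188.5] [825.1 -67.4 191.7]
25 [812.6  46.3 189.5] [811.9 -67.2 191.7]
40 [798.9  46.  189.8] [798.6 -67.5 190.8]
55 [785.   64.8 189.7] [784.9 -70.9 189.9]
70 [771.   52.8 188.3] [770.4 -66.4 191.3]
85 [756.3  47.7 189.6] [756.  -66.1 191.3]
100 [741.4  48.1 188.9] [741.2 -65.8 191.2]
115 [726.2  47.5 188.4] [726.  -66.3 190. ]
130 [710.6  48.4 189.1] [710.6 -64.3 192.2]
145 [694.6  47.  189.3] [694.6 -64.1 190.5]
```

Run:
```python
from workcell import env, effector, imaging, readout
from h import *
O=np.array([721.,-9.5]);yw=-0.02
Rz=np.array([[np.cos(yw),-np.sin(yw)],[np.sin(yw),np.cos(yw)]])
def grip(q):
    th=.73-q;xy=O+Rz@np.array([60-170*np.cos(th),190]);return np.array([xy[0],xy[1]-5,165+170*np.sin(th)+12.5])
print(env.move_linear(grip(0)+[0,0,10],max_speed=100))
print(env.move_linear(grip(0)-[0,0,6],max_speed=30,threshold=3),readout.get_ee_pos(),readout.get_wrist_force())
for q in np.arange(.1,.86,.1):
    b=env.move_linear(grip(q),max_speed=90,threshold=30)
    print(round(q,2),b,readout.get_ee_pos().round(1),readout.get_wrist_force().round(1))
    if b: break
print(readout.get_time_s())
```

```text
False
True [657.73170956 176.83532728 284.06577933] [-2.13458422 -0.05982704  4.17569853]
0.1 False [647.3 177.  277.5] [-0.1 -0.2 -0.2]
0.2 False [638.3 177.2 263.4] [ 0.2 -0.2  0.1]
0.3 False [630.6 177.4 248.6] [-0.5 -0.7 -0. ]
0.4 False [624.3 177.4 232.8] [ 1.1 -0.9  0.5]
0.5 False [619.4 177.5 216.3] [ 0.1 -0.5  0.4]
0.6 False [616.3 177.6 199.5] [0.7 0.5 0.6]
0.7 False [614.8 177.6 182.4] [ 0.8  0.2 -0.1]
0.8 False [615.1 177.6 165.3] [-0.2  1.  -0.3]
9.1583
```

Run:
```python
from workcell import env, effector, imaging, readout
from h import *
c=imaging.camera("side");cv2.imwrite("pics/s2.png",cv2.resize(c["color"][100:270,150:400,::-1],None,fx=3,fy=3))
c=imaging.camera("wrist");cv2.imwrite("pics/w2.png",c["color"][:,:,::-1])
```

```text
(no output)
```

View pics/s2.png

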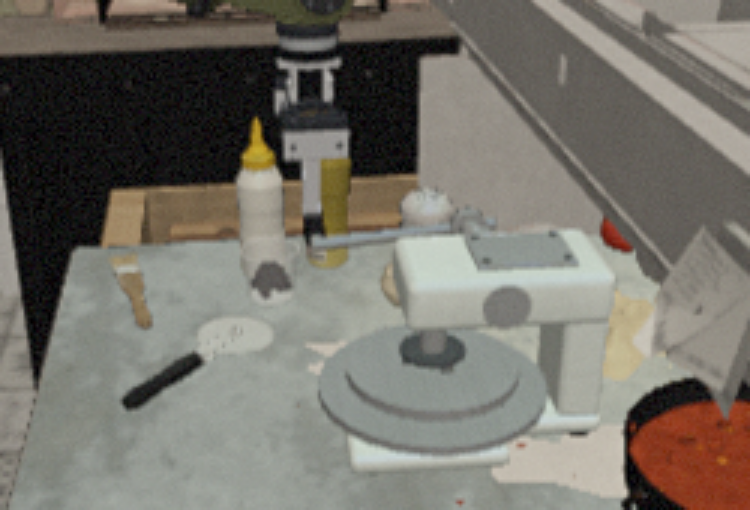

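View pics/w2.png

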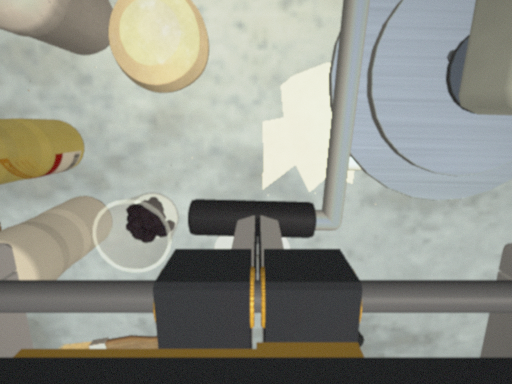

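Run:
```python
from workcell import env, effector, imaging, readout
from h import *
p=readout.get_ee_pos()
b=env.move_linear([616.5,177.5,150],max_speed=60,threshold=25);print(b,readout.get_ee_pos(),readout.get_wrist_force())
b=env.move_linear([617,177.5,138],max_speed=20,threshold=20);print(b,readout.get_ee_pos(),readout.get_wrist_force())
env.wait(.3);print(readout.get_ee_pos(),readout.get_wrist_force(),readout.get_time_s())
```

```text
False [616.37045839 177.4293878  149.29650444] [ 0.52825026  0.8703869  -0.20295775]
True [616.57409039 177.48644558 148.76885031] [-4.05786878 -2.37649428  7.57510833]
[616.54230881 177.48546414 148.73802418] [-4.04346299 -1.20106298  8.02387176] 10.275
```

Run:
```python
from workcell import env, effector, imaging, readout
from h import *
b=env.move_linear([617,177.5,143],max_speed=20,threshold=12);print(b,readout.get_ee_pos(),readout.get_wrist_force())
env.wait(.3);print(readout.get_ee_pos(),readout.get_wrist_force(),readout.get_time_s())
b=env.move_linear([616,177.5,300],max_speed=250)
# to look pose over the gauge, coming round clear
effector.open_gripper()
a=np.pi+.57
g=np.array([450,-392]);
env.movep([g[0],g[1],260],[0,np.pi/2,a])
p,r=readout.get_ee_pos(),readout.get_tcp_rot()
c=wcam(imaging.camera("wrist"),p,r);np.savez("w3.npz",**c);cv2.imwrite("pics/w3.png",c["color"][:,:,::-1])
print(p,r,readout.get_time_s(),readout.get_wrist_force())
c=imaging.camera("scene");np.savez("scene3.npz",**c);cv2.imwrite("pics/sc3.png",cv2.resize(c["color"][130:260,170:350,::-1],None,fx=4,fy=4))
c=imaging.camera("side");np.savez("side3.npz",**c);cv2.imwrite("pics/sd3.png",cv2.resize(c["color"][130:270,170:370,::-1],None,fx=4,fy=4))
```

```text
True [616.61507382 177.50170475 148.70162912] [-4.6505135  -0.99142991  7.4290994 ]
[616.59922682 177.47991454 148.68453326] [-4.81731735 -0.99196054  9.6688652 ] 10.7833
[ 450.48960928 -391.50632056  260.08422783] [ 2.48595514  1.5706041  -0.08502808] 15.175 [ 0.50223875 -0.03356904  0.13310274]
```

View pics/w3.png

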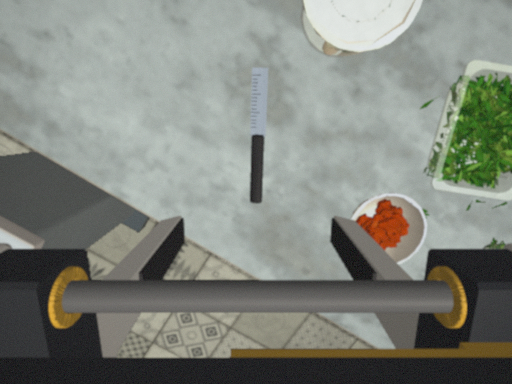

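View pics/sd3.png

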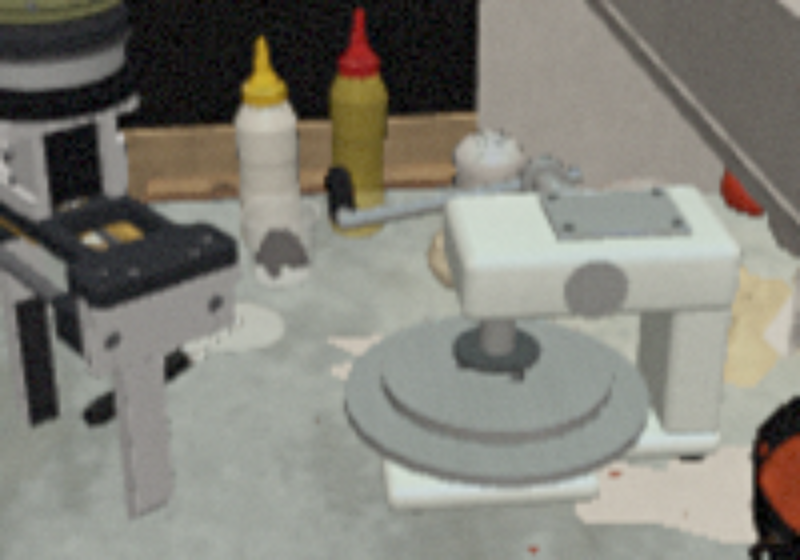

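Run:
```python
from h import *
from scipy.optimize import least_squares
c=dict(np.load("w3.npz"));W=cloud(c);im=c["color"].astype(int)
m=(im.max(-1)<75).astype(np.uint8);m[:, :235]=0;m[:,280:]=0;m[:120]=0;m[212:]=0
v,u=np.where(m>0);P=np.array([ray(c,a,b,18) for a,b in zip(u,v)])[:,:2];print(len(P),u.min(),u.max(),v.min(),v.max())
r=cv2.minAreaRect(P.astype(np.float32));print("handle",r,"cloudz",np.nanmedian(W[m>0][:,2]))
vx=cv2.fitLine(P.astype(np.float32),cv2.DIST_L2,0,.01,.01).ravel();print(vx,np.arctan2(vx[1],vx[0]))
tip=ray(c,259.5,67.5,1)[:2];jun=ray(c,258,135,18)[:2];bk=ray(c,256.5,203,20)[:2]
print("tip",tip,"junction",jun,"back",bk,np.linalg.norm(tip-bk),np.linalg.norm(jun-bk),np.arctan2(*(tip-bk)[::-1]))
for n in ["scene3","side3"]:
    c=dict(np.load(n+".npz"));W=cloud(c);x,y,z=W[...,0],W[...,1],W[...,2]
    for nm,h0,h1,R in [("upper",63,76,90),("lower",43,56,120)]:
        M=(z>h0)&(z<h1)&(x>585)&(x<850)&(np.abs(y+10)<125);P=W[M];hull=cv2.convexHull(P[:,:2].astype(np.float32))[:,0]
        f=least_squares(lambda p:np.hypot(hull[:,0]-p[0],hull[:,1]-p[1])-R,[722,-10],loss="soft_l1",f_scale=2);print(n,nm,len(P),np.median(P[:,2]),f.x,np.median(abs(f.fun)))
```

```text
696 251 262 135 202
handle ((450.18023681640625, -389.1668395996094), (97.1762924194336, 15.310441970825195), 30.824329376220703) cloudz 19.85539780129432
[   0.85837674    0.5130198   451.5955     -388.06332   ] 0.53869915
tip [ 569.78411424 -317.54531327] junction [ 492.23624881 -364.8252339 ] back [ 408.5030978  -415.98285978] 188.94845017882395 98.12412171694226 0.54799360342569
scene3 upper 812 68.59347019830389 [722.38781236 -11.03473357] 1.7116332302614978
scene3 lower 681 49.47415340623525 [719.76263981 -10.55234889] 1.0394599417308186
side3 upper 1170 67.62128425523235 [723.42885154 -13.33158575] 0.425267106526789
side3 lower 1068 48.9595975659281 [724.48392568 -13.6698006 ] 0.9163118372193537
```

Run:
```python
from workcell import env, effector, imaging, readout
from h import *
a=np.pi+.545; g=[468,-379.5]
env.movep([*g,40],[0,np.pi/2,a])
print(env.move_linear([*g,2.5],max_speed=50,threshold=8),readout.get_ee_pos(),readout.get_wrist_force())
effector.clamp(45)
print(readout.get_finger_gap())
env.move_linear([*g,130],max_speed=120)
p,r=readout.get_ee_pos(),readout.get_tcp_rot()
print(readout.get_finger_gap(),p,r,readout.get_wrist_force(),readout.get_time_s())
c=wcam(imaging.camera("wrist"),p,r);np.savez("w4.npz",**c);cv2.imwrite("pics/w4.png",c["color"][:,:,::-1])
c=imaging.camera("side");np.savez("side4.npz",**c);cv2.imwrite("pics/sd4.png",cv2.resize(c["color"][200:370,130:330,::-1],None,fx=4,fy=3.5))
```

```text
False [ 468.15047802 -379.62047346    2.76674931] [0.33139389 0.43915668 0.78457865]
17.687539359241157
17.57451378751726 [ 467.7156185  -379.26783056  129.1358    ] [-1.27499704  1.56941758  2.41156945] [ 0.41547263  0.11009805 -1.07907654] 19.425
```

View pics/w4.png

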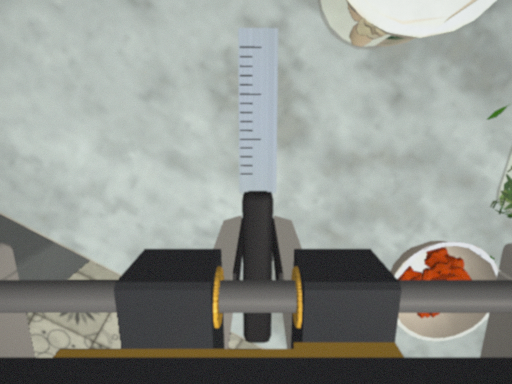

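View pics/sd4.png

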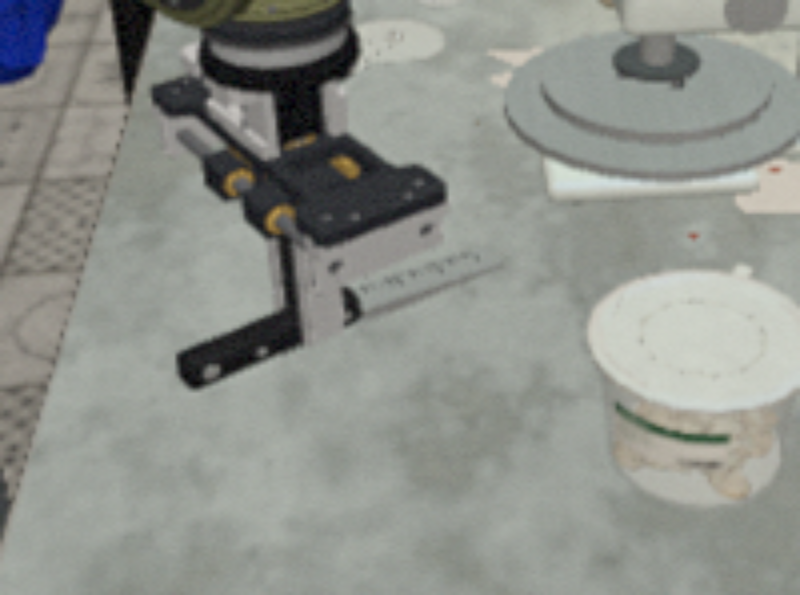

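```bash
cat > tip.py <<'E'
from h import *
def tipinfo(c,p,a):
    """line fit of the blade top, from wrist cloud, in gauge coords (x along, z)"""
    W=cloud(c);ex=np.array([np.cos(a),np.sin(a)])
    out=[]
    for v in range(20,195,5):
        Q=W[v,245:272];Q=Q[~np.isnan(Q[:,0])]
        if len(Q): out.append([v,(np.median(Q[:,:2],0)-p[:2])@ex,(np.median(Q[:,:2],0)-p[:2])@[-ex[1],ex[0]],np.median(Q[:,2])])
    return np.array(out)
E
python3 - <<'E'
from tip import *
c=dict(np.load("w4.npz"));o=tipinfo(c,np.array([467.72,-379.27,129.1]),.545)
print(o.round(1))
E
```

```text
[[ 2.000e+01  1.609e+02  1.000e-01 -6.000e-01]
 [ 2.500e+01  1.568e+02  6.000e-01 -1.000e-01]
 [ 3.000e+01  1.177e+02  8.000e-01  1.287e+02]
 [ 3.500e+01  1.152e+02  8.000e-01  1.292e+02]
 [ 4.000e+01  1.130e+02  8.000e-01  1.292e+02]
 [ 4.500e+01  1.100e+02  8.000e-01  1.292e+02]
 [ 5.000e+01  1.075e+02  1.100e+00  1.299e+02]
 [ 5.500e+01  1.050e+02  8.000e-01  1.300e+02]
 [ 6.000e+01  1.024e+02  8.000e-01  1.303e+02]
 [ 6.500e+01  9.980e+01  8.000e-01  1.308e+02]
 [ 7.000e+01  9.710e+01  8.000e-01  1.310e+02]
 [ 7.500e+01  9.430e+01  8.000e-01  1.308e+02]
 [ 8.000e+01  9.170e+01  8.000e-01  1.314e+02]
 [ 8.500e+01  8.900e+01  8.000e-01  1.319e+02]
 [ 9.000e+01  8.630e+01  8.000e-01  1.318e+02]
 [ 9.500e+01  8.350e+01  8.000e-01  1.321e+02]
 [ 1.000e+02  8.090e+01  8.000e-01  1.323e+02]
 [ 1.050e+02  7.810e+01  8.000e-01  1.324e+02]
 [ 1.100e+02  7.540e+01  8.000e-01  1.328e+02]
 [ 1.150e+02  7.260e+01  8.000e-01  1.334e+02]
 [ 1.200e+02  6.980e+01  5.000e-01  1.333e+02]
 [ 1.250e+02  6.700e+01  8.000e-01  1.338e+02]
 [ 1.300e+02  6.420e+01  8.000e-01  1.340e+02]
 [ 1.350e+02  6.130e+01  8.000e-01  1.344e+02]
 [ 1.400e+02  5.860e+01  8.000e-01  1.346e+02]
 [ 1.450e+02  5.580e+01  8.000e-01  1.350e+02]
 [ 1.500e+02  5.290e+01  5.000e-01  1.351e+02]
 [ 1.550e+02  5.000e+01  8.000e-01  1.353e+02]
 [ 1.600e+02  4.710e+01  8.000e-01  1.356e+02]
 [ 1.650e+02  4.430e+01  5.000e-01  1.362e+02]
 [ 1.700e+02  4.140e+01  8.000e-01  1.367e+02]
 [ 1.750e+02  3.810e+01  8.000e-01  1.367e+02]
 [ 1.800e+02  3.550e+01  8.000e-01  1.367e+02]
 [ 1.850e+02  3.250e+01  8.000e-01  1.372e+02]
 [ 1.900e+02  2.960e+01  8.000e-01  1.375e+02]]
```

Run:
```python
from workcell import env, effector, imaging, readout
from tip import *
a=np.pi-.02
env.move_linear([467.7,-379.3,165],max_speed=150)
env.movep([467,-6,150],[0,np.pi/2,a])
env.move_linear([497,-7,72],max_speed=120)
env.wait(.3)
p,r=readout.get_ee_pos(),readout.get_tcp_rot()
print(readout.get_finger_gap(),p,r,readout.get_wrist_force(),readout.get_time_s())
c=wcam(imaging.camera("wrist"),p,r);np.savez("w5.npz",**c);cv2.imwrite("pics/w5.png",c["color"][:,:,::-1])
c=imaging.camera("side");np.savez("side5.npz",**c);cv2.imwrite("pics/sd5.png",cv2.resize(c["color"][130:270,170:370,::-1],None,fx=4,fy=4))
```

```text
17.540117433104868 [497.09562362  -6.99361087  72.42596264] [ 3.04169456  1.57007369 -0.11984945] [ 0.34543883 -0.63053946 -1.43806586] 22.45
```

View pics/w5.png

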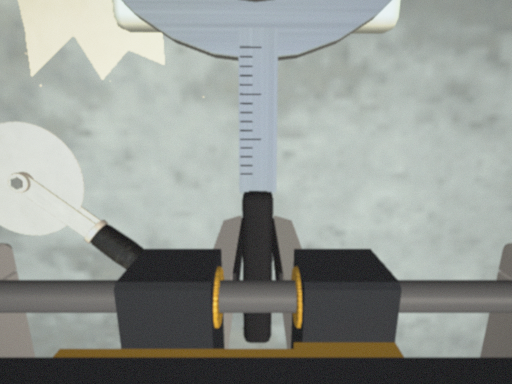

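View pics/sd5.png

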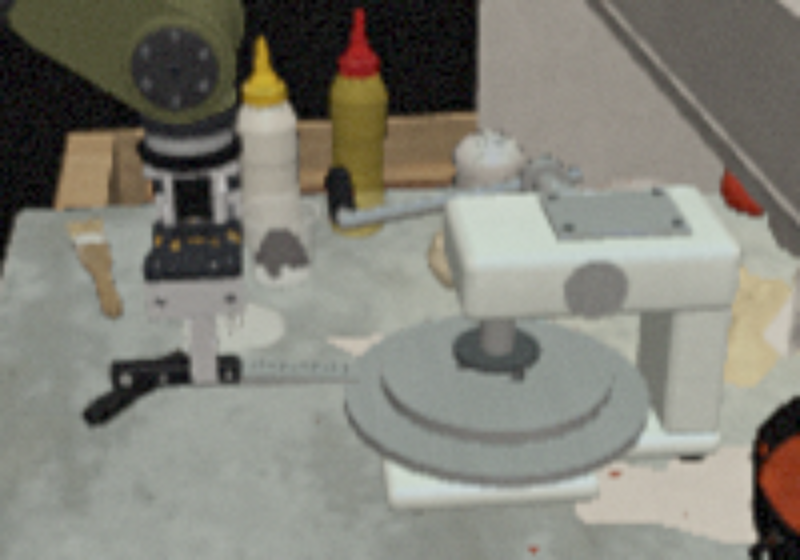

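Run:
```python
from tip import *
from scipy.optimize import least_squares
c=dict(np.load("w5.npz"));W=cloud(c);x,y,z=W[...,0],W[...,1],W[...,2]
M=(z>42)&(z<58)&(x>570);M[:,230:285]=0
print("lower z",np.median(z[M]))
E=[]
for u in list(range(180,228,4))+list(range(288,345,4)):
    i=np.where(M[:75,u])[0]
    if len(i): E.append(ray(c,u,i.max()+.5,50)[:2])
E=np.array(E);f=least_squares(lambda p:np.hypot(E[:,0]-p[0],E[:,1]-p[1])-120,[722,-10],loss="soft_l1",f_scale=1);print(f.x,abs(f.fun).max())
M=(z>62)&(z<76)&(x>610);M[:,230:285]=0;print("upper",M.sum(),np.median(z[M]) if M.sum() else 0, x[M].min() if M.sum() else 0)
o=tipinfo(c,np.array([497.1,-7,0]),-.02);k=(o[:,1]<118)&(o[:,1]>33);print(np.polyfit(o[k,1],o[k,3],1),o[2:4])
for X in [(632,-10,69),(602,-10,50)]: print(proj(c,X))
```

```text
lower z 50.37024537239861
[722.17880539  -8.81889013] 0.5793534798928306
upper 0 0 0
[-0.099649  83.7253037] [[ 30.         117.1091953    1.44724903  71.78441089]
 [ 35.         114.41434776   1.45319033  72.46528327]]
[261.20637473  -4.36799194]
[261.60604123  61.39653137]
```

Run:
```python
from workcell import env, effector, imaging, readout
from tip import *
env.move_linear([497,-7.5,58],max_speed=60)
env.wait(.3);print(readout.get_ee_pos(),readout.get_wrist_force())
b=env.move_linear([497,-7.5,48.5],max_speed=8,threshold=2.5);print(b,readout.get_ee_pos(),readout.get_wrist_force())
env.wait(.3)
p,r=readout.get_ee_pos(),readout.get_tcp_rot();print(p,r,readout.get_wrist_force(),readout.get_time_s())
c=wcam(imaging.camera("wrist"),p,r);np.savez("w6.npz",**c);cv2.imwrite("pics/w6.png",c["color"][:,:,::-1])
o=tipinfo(c,p,-.02);k=(o[:,1]<118)&(o[:,1]>33);print(np.polyfit(o[k,1],o[k,3],1),o[1:4])
```

```text
[497.09624505  -7.50055692  58.16762621] [ 0.83297173 -0.71782467 -1.02789294]
True [496.96346645  -7.48282146  51.70616417] [ 0.73991643 -0.24769028  2.47305122]
[496.85275698  -7.48966451  51.63163351] [-0.09615292  1.57034817  3.02540945] [1.93916137 0.25241081 2.07160891] 24.3083
[-0.08808895 62.93674551] [[ 25.         119.7611282    1.44088762  50.43864513]
 [ 30.         116.57842044   1.43944321  52.54056628]
 [ 35.         114.1843171    1.4402866   52.6419612 ]]
```

Run:
```python
from workcell import env, effector, imaging, readout
from tip import *
yw=-.02
def at(d,z=51.8): # TCP for tip d mm in
    return [632+(d-120)*np.cos(yw),-9.3+(d-120)*np.sin(yw),z]
b=env.move_linear(at(12),max_speed=20,threshold=8);print(b,readout.get_ee_pos(),readout.get_wrist_force())
env.wait(.2)
b=env.move_linear(at(28),max_speed=15,threshold=8);print(b,readout.get_ee_pos(),readout.get_wrist_force())
p,r=readout.get_ee_pos(),readout.get_tcp_rot();print(p,readout.get_time_s(),readout.get_finger_gap())
c=wcam(imaging.camera("wrist"),p,r);np.savez("w7.npz",**c);cv2.imwrite("pics/w7.png",c["color"][:,:,::-1])
c=imaging.camera("side");np.savez("side7.npz",**c);cv2.imwrite("pics/sd7.png",cv2.resize(c["color"][170:270,200:370,::-1],None,fx=4.5,fy=4.5))
```

```text
False [524.05496884  -7.14088939  51.8481694 ] [-1.9544358  -0.45364602  3.07869481]
False [540.27324673  -7.46969655  51.9023149 ] [-2.67242315  0.33984664  4.98723958]
[540.27324673  -7.46969655  51.9023149 ] 27.3 17.717851039370785
```

View pics/w7.png

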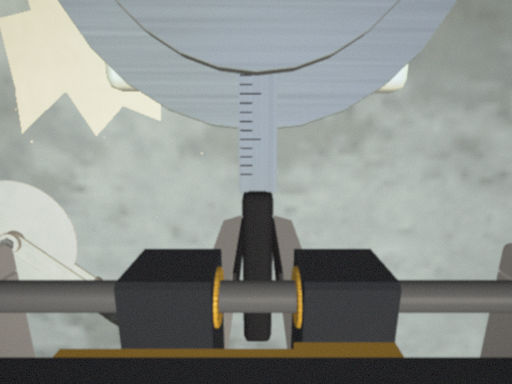

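View pics/sd7.png

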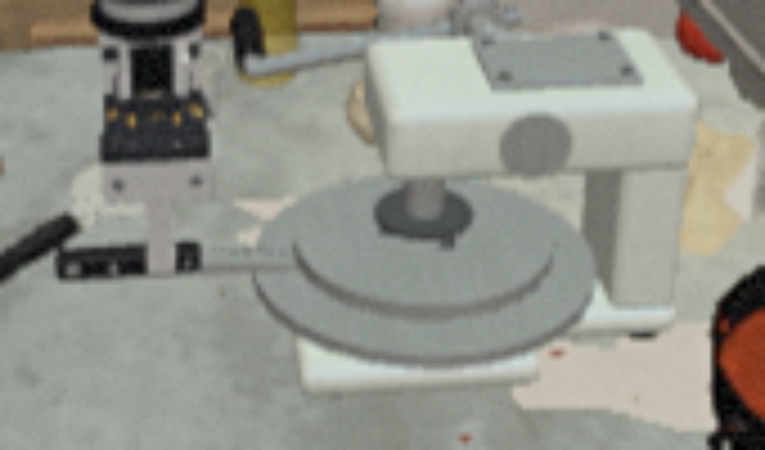

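Run:
```python
from workcell import env, effector, imaging, readout
from tip import *
yw=-.02
def at(d,z=52.0):
    return [632+(d-120)*np.cos(yw),-9.3+(d-120)*np.sin(yw),z]
for d in np.arange(30,44,2):
    b=env.move_linear(at(d),max_speed=10,threshold=9)
    p=readout.get_ee_pos();f=readout.get_wrist_force();print(d,b,p.round(2),f.round(2),round(readout.get_finger_gap(),2))
    if b or f[0]<-9: break
print(readout.get_time_s())
p,r=readout.get_ee_pos(),readout.get_tcp_rot()
c=wcam(imaging.camera("wrist"),p,r);np.savez("w8.npz",**c);cv2.imwrite("pics/w8.png",c["color"][:,:,::-1])
```

```text
30 False [542.37  -7.51  52.08] [-1.71 -0.83  4.69] 17.23
32 False [544.1   -7.55  52.06] [-2.68  0.3   5.07] 17.68
34 False [546.09  -7.57  52.07] [-2.96  0.05  5.7 ] 18.03
36 False [548.08  -7.61  52.1 ] [-3.56 -0.8   6.32] 17.69
38 False [549.58  -7.62  52.06] [-7.33  0.43  8.47] 17.41
40 False [550.94  -7.66  52.  ] [-11.61  -0.71  11.93] 17.62
29.5
```

View pics/w8.png

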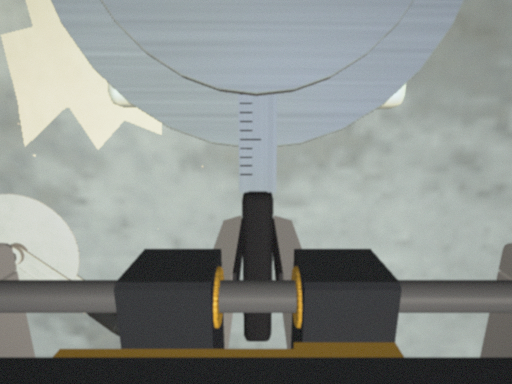

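Run:
```python
from tip import *
for n,px in [("w7",540.3),("w8",550.9)]:
    c=dict(np.load(n+".npz"));W=cloud(c);x,y,z=W[...,0],W[...,1],W[...,2]
    o=tipinfo(c,np.array([px,-7.6,0]),-.02);k=(o[:,0]>100)&(o[:,1]>33);print(n,"blade",np.polyfit(o[k,1],o[k,3],1))
    for nm,h0,h1 in [("up",62,76),("low",43,56)]:
        M=(z>h0)&(z<h1)&(x>600)&(np.abs(y+9)>15)&(np.abs(y+9)<60);A=np.c_[x[M]-640,y[M]+9,np.ones(M.sum())];print(nm,M.sum(),np.linalg.lstsq(A,z[M],rcond=None)[0],np.median(z[M]))
```

```text
w7 blade [-0.08662358 63.25455278]
up 9568 [ 1.66690741e-02 -3.05854144e-04  6.87033976e+01] 68.9897100641561
low 9334 [ 2.19174875e-03 -2.67398494e-04  5.04258738e+01] 50.39577680586104
w8 blade [-0.08702013 63.53028679]
up 13432 [ 4.68317569e-03 -4.34397208e-04  6.89843369e+01] 69.09788085152186
low 8802 [ 2.43575975e-03 -2.61936867e-04  5.04396323e+01] 50.41118335493118
```

Run:
```python
from workcell import env, effector, imaging, readout
from tip import *
yw=-.02
def at(d,z=52.0):
    return [632+(d-120)*np.cos(yw),-9.3+(d-120)*np.sin(yw),z]
for d,z in [(40,52.4),(42,52.4),(44,52.4)]:
    b=env.move_linear(at(d,z),max_speed=6,threshold=12)
    p=readout.get_ee_pos();f=readout.get_wrist_force();print(d,b,p.round(2),f.round(2),round(readout.get_finger_gap(),2))
    if b or f[0]<-16: break
env.wait(.5);print(readout.get_ee_pos(),readout.get_wrist_force(),readout.get_time_s())
p,r=readout.get_ee_pos(),readout.get_tcp_rot()
c=wcam(imaging.camera("wrist"),p,r);cv2.imwrite("pics/w9.png",c["color"][:,:,::-1])
W=cloud(c);x,y,z=W[...,0],W[...,1],W[...,2]
o=tipinfo(c,p,-.02);k=(o[:,0]>105)&(o[:,1]>33);print("blade",np.polyfit(o[k,1],o[k,3],1))
for nm,h0,h1 in [("up",62,76),("low",43,56)]:
    M=(z>h0)&(z<h1)&(x>600)&(np.abs(y+9)>15)&(np.abs(y+9)<60);A=np.c_[x[M]-640,y[M]+9,np.ones(M.sum())];print(nm,M.sum(),np.linalg.lstsq(A,z[M],rcond=None)[0],np.median(z[M]))
c=imaging.camera("side");cv2.imwrite("pics/sd9.png",cv2.resize(c["color"][130:370,120:380,::-1],None,fx=2.5,fy=2.5))
```

```text
40 False [551.04  -7.69  52.19] [-9.25  0.08  7.94] 17.62
42 False [552.69  -7.68  52.2 ] [-13.84   0.64  11.47] 17.55
44 False [554.58  -7.7   52.22] [-14.44   0.07  11.47] 17.36
[554.54600142  -7.70704422  52.19840209] [-14.33074986   0.07215629  12.53011551] 31.2667
blade [-0.09080697 63.65605346]
up 14701 [ 3.37363114e-03 -3.78164160e-04  6.92417360e+01] 69.32990819111137
low 8563 [ 3.89390025e-03 -3.81221413e-04  5.04469934e+01] 50.40041742964693
```

View pics/w9.png

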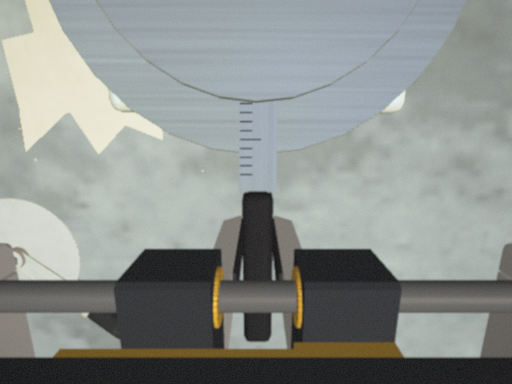

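View pics/sd9.png

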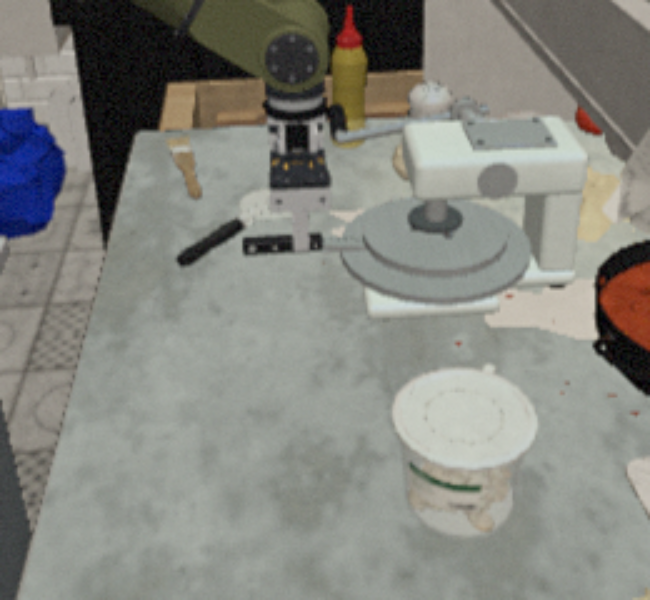

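Run:
```python
from workcell import env, readout
print(readout.get_wrist_force(),readout.get_ee_pos(),readout.get_finger_gap());env.job_done()
print(readout.get_wrist_force(),readout.get_ee_pos(),readout.get_time_s())
```

```text
[-14.28087166   0.33398561  12.12126202] [554.5502223   -7.70675494  52.20502897] 17.922649276218213
the job is handed in; nothing more can be done
the job is handed in; nothing more can be done
```

I closed the press, took the gauge by its handle and slid the blade in under the middle of the upper plate until it dragged. I handed the job in at about 31 s with the gauge still gripped (45 N set); no verdict is reported.

- **Lever:** I pushed it down to its stop. The fingertips stopped at 148.7 mm, against 148.5 mm expected at 0.9 rad, and the side camera still shows it down.
- **Depth:** the tip is about 42 mm in, within about 2 mm of the middle and nearly straight. My estimate of the press's own angle is good to about 0.02 rad.
- **Flatness:** the blade is within about 0.01 rad of flat on the lower plate. It tipped up by about 0.013 rad while sliding in, and raising the hand slightly brought most of that back.
- **Snugness:** the push needed rose from about 4 N to about 14 N and then levelled off. The camera puts the upper plate about 0.3 to 0.5 mm higher than before, well under 3 mm.
- **Not measured directly:** I worked out the force on the upper plate (about 5 to 6 N) from the wrist force. The arm also holds the handle down with about 13 N, so the lower plate carries more than the upper.
- **Other things:** the tub and cutter look undisturbed in the last pictures. The arm hid the yellow-capped bottle there, but it was in place in the previous views and nothing went near it.

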